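# Close the crate's bails and stack the caddy on them

### The arm

A 6-joint arm with a two-finger parallel gripper is mounted at the origin on the work surface. World frame = base frame: x ahead of the robot, y to its left, z up, the work surface at z = 0. Lengths are in m, angles in degrees, forces in N, time in s.
With the tool pointing down it reaches from about 0.3 to 0.75 m from the base axis. Payload 8.5 kg.
Tool frame: the origin (TCP) lies on the centre line of the jaws, within the pads' length; the fingertips stand 19 mm ahead of it and the grasp point (between the pads) is the TCP; z points along the fingers, x is the direction in which the jaws open and shut, and the axes are right-handed (so a half turn about z gives the same grasp; the last joint's range is limited). The gripper opens to 85 mm and grips with 20 to 120 N. Pads are 22 mm wide; open, the fingers measure 114 mm over their backs; the gripper's body (76 mm by 85 mm) begins 54 mm behind the grasp point. The pads swing forward as they close: fully open they stand 13 mm farther back than shut.
Start: joints at [62.493, 21.807, 74.336, -0, 83.858, -12.336], TCP at [0.144, 0.531, 0.25] pointing down, gripper open.
Joint ranges: [-178.18, 178.18], [-50.72, 133.34], [12.68, 142.11], [-81.47, 261.47], [9.98, 163.14], [-165.26, 165.26]. Speed limits (degrees/s): [136.94, 136.94, 180, 180, 180, 180].

### API

Orientations are given as a 3x3 rotation matrix whose columns are the frame's x, y, z axes.
In Python, from rig import env, cams, order gives the robot as it stands.
- The arm moves only by the tool step_arm, never from a script. Its argument "steps" is a list of rows, each an object with "xyz": the shift along the tool's x, y, z normalised to -1 to 1, where 1 is 0.04 m, a list of three; "turn": the turn, a rotation vector about the tool's x, y, z normalised to -1 to 1, where 1 is 0.08 rad, a list of three; "gripper": the gripper command: -1 is shut, 1 is fully open, values between are in proportion. A call has 1 to 20 rows; each row shifts and turns the commanded pose from where the row before left it, along the tool's axes as they then stand; what a row does not reach is not made up. A row lasts 1/12 s, in which the tool goes at most 41.7 mm and 7.16 degrees, less where a joint would pass 70% of its speed; a pose out of reach is approached as far as the arm can. A call with a number of a shift or a turn outside -1 to 1 is refused whole. A call with a gripper value outside its range is refused whole. The fingers move at their own pace and stop on an object; "squeeze" is the grip in N (left out, the last holds). Time passes only in rows, so rows that do not move let the fingers close. It gives the time, the measured TCP pose, the force and the opening at its end, in the units of the state.
- env.observe(): the state, without advancing time (a new reading comes with each control period).
- cams.get_image(name): name is "scene" or "top" or "wrist"; returns (picture, depth): 420x560x3 uint8, red, green, blue; 420x560 float32, m along the optical axis (not along the pixel's ray), 0 where there is no reading.
- cams.camera_info(name): a dict with "fx", "fy", "cx", "cy" (pixels), "extrinsics" (4x4, takes a point from camera to world coordinates). Camera axes: x right, y down, z forward; pixel columns grow to the right and rows downward; lengths in m; the calibration is good to about 2 mm. A picture is of the moment at which its call begins: read the wrist's pose just before it. camera_info takes no time and is no camera call; for the wrist camera it gives the pose at the moment of the call.
- order.close_job(): hands the job in, once; it reports no verdict.
The state is a dict: "time_s": time; "q": joint angles; "qvel": joint speeds; "joint_efforts": joint torques, N m; "position": TCP position; "tool_rot": TCP orientation; "ft_force": force on the tool from outside, world axes, zero at the start; "wrist_torque": the same for the moment, N m; "grip_width": finger opening in m.
Only numpy, scipy, OpenCV 4.12 (cv2) and the standard library are available. Lean on these libraries where they do the work, as an engineer would, in place of code of your own. Each camera call takes 0.05 s, during which the arm holds its last target. There are 200 camera calls.

### The job

Swing both wire bails of the grey crate in until they lie flat across its mouth. Then lift the white caddy off the sloping drain stand by its upright handle and set it down gently, level and centred, on the two bails, with the two ribs under its floor dropped in between the bails, and let go. Leave the cup, the bowl and the plate where they are.

Things in the scene. Friction and masses are not known exactly. Their poses are not given: they have to be found in the camera images.
- crate: Open grey crate, fixed: 130 mm (its x) by 210 mm long (its y), 90 mm high, walls 4 mm; origin under its centre. White jars inside, up to 50 mm high. At each end a U-shaped bail of 9 mm steel rod turns on pivots at crate y = +95 mm (bail_a) or -95 mm (bail_b), z = 94.5 mm; side arms at x = +-73.5 mm; crossbar along crate x, 147 mm long, 56 mm from the pivot axis.
- bail_a (a joint): Angle (rad) of the bail at the crate's +y end: 0 = level, pointing outward (crossbar at crate y = +151 mm); grows as it swings up (pi/2 upright) and in; pi = its stop, flat across the mouth (crossbar at crate y = +39 mm, its axis 94.5 mm above the bench). It can hang to -0.6. Stiff hinge: it stays where left; about 2 N at the crossbar moves it.
- bail_b (a joint): The same for the bail at the crate's -y end, mirrored: 0 = crossbar at crate y = -151 mm, pi = flat across the mouth at crate y = -39 mm.
- bail_a_bar (a point): Middle of bail_a's crossbar, on the rod's axis (rod 9 mm thick, free all round; it starts 24 to 41 mm clear of the crate's end wall, beyond it or higher).
- bail_b_bar (a point): Middle of bail_b's crossbar, likewise.
- crate_seat (a point): Point on the crate's vertical centre line, level with the top of the two bails when they lie flat (99 mm above the bench); axes as the crate's. The caddy's floor comes to rest here.
- caddy: Loose white caddy, 0.3 to 0.56 kg, balanced about its handle; vials fixed inside, lower than its walls. Origin under the ribs, z up through the handle. Tray 110 mm (x) by 130 mm (y), from z = 10 to 55 mm. Two ribs under the floor, 10 mm deep, 6 mm thick, 90 mm long along x, at y = +-26 mm; seated, 5.5 mm to spare to each bail. Alike after a half turn. Starts on the stand, tilted 26 degrees.
- caddy_handle (a point): Where to grip the upright handle plate, 88 mm above the caddy's origin on its z axis; axes as the caddy's. The plate is 10 mm thick (pinch along caddy x), 70 mm wide (along caddy y), its top edge 22 mm above this point; 33 mm below it are the tops of the tray walls. 46 mm free either side.
- caddy_floor (a point): Centre of the underside of the caddy's floor, 10 mm above the origin; axes as the caddy's.
- stand: Fixed steel drain stand: a 160 by 190 mm board sloping 26 degrees (0.45 rad) about its y axis, rising towards its +x, the middle of the board's upper face 55 mm above the bench; a lip along the low (-x) edge, 22 mm above the board, stops the caddy. Origin on the bench, 70 mm nearer the low edge's side than the middle of the board (the board's middle is at stand x = +70 mm).
- cup: Bystander: white cup, 72 mm across, 85 mm high; origin under its centre.
- bowl: Bystander: grey bowl, 124 mm across, 60 mm high; origin under its centre.
- plate: Bystander: shallow plate, 150 mm across, 16 mm high; origin under its centre.

How it is judged (in metres and radians):
On the way:
1. both bails lie in across the crate's mouth (each within about 11 degrees of flat) (value of joint each of bail_a, bail_b above 2.95 rad), for 0.2 s.
At the end, for the whole second after the job is handed in: Both bails in (over 2.95 rad). Caddy released, still, upright within 0.06 rad, floor within 4 mm of the height of the bail tops, ribs between the bails: within 9 mm of the crate centre along the crate, 20 mm along the bails, under 0.16 rad from square (all of step 1 and x of caddy_floor in the frame of crate_seat between -0.02 and 0.02 m and y of caddy_floor in the frame of crate_seat between -0.009 and 0.009 m and z of caddy_floor in the frame of crate_seat between -0.004 and 0.004 m and angle between the x axis of caddy and the x axis of crate, either way round below 0.16 rad and angle between caddy's own z axis and vertical below 0.06 rad and linear speed of caddy below 0.01 m/s and angular speed of caddy below 0.1 rad/s); the robot touches nothing.
It fails at once if the cup, bowl or plate is pushed more than 30 mm (distance of any of cup, bowl, plate from where it was at the start of the episode above 0.03 m).
It fails at once if the caddy is slammed or pressed on the crate with more than 60 N (contact force between caddy and crate above 60 N).
It also fails if it takes over 72 s, if anything falls off the work surface, if the arm or the gripper's body presses on something with over 40 N, if the wrist force passes 120 N, or if a joint passes its speed limit or range.

## Working session

There is one attempt and no reset: what is moved stays moved. The work goes in short steps, Python scripts to look and compute and a tool call to move; the robot and the scene stay as the last step left them, time stands still between calls to the robot, and variables do not carry over. Pictures are saved under pics/ and viewed, about 8 in all and at most 12, crops included, and the job is handed in when it is done.

Besides the shell and the picture viewer there is one more tool, called as name([rows], argument=value, ...), one row to a line, values as JSON. step_arm: Moves the arm, as the interface text tells. Scaled input: -1 to 1 covers 0.04 m each way for a shift and 0.08 rad each way for a turn. Its arguments: {"type":"object","properties":{"steps":{"type":"array"},"squeeze":{"type":"number"}},"required":["steps"]}

```bash
ls; mkdir -p pics; cat > h.py <<'E'
import numpy as np, cv2
from rig import env, cams, order
def cloud(name):
    ci=cams.camera_info(name); im,d=cams.get_image(name)
    v,u=np.mgrid[:d.shape[0],:d.shape[1]]
    P=np.stack([(u-ci['cx'])/ci['fx']*d,(v-ci['cy'])/ci['fy']*d,d],-1)
    T=np.array(ci['extrinsics']); W=P@T[:3,:3].T+T[:3,3]
    W[d==0]=np.nan
    return im,d,W,ci
E
python3 - <<'E'
from h import *
for n in ['top','scene']:
    im,d,W,ci=cloud(n); np.savez(n+'.npz',im=im,W=W,d=d)
    cv2.imwrite(f'pics/{n}0.png',im[:,:,::-1]); print(n,np.round(ci['extrinsics'],3).tolist(),ci['fx'])
E
```

```text
pics
top [[-0.011, -0.995, 0.104, 0.494], [-1.0, 0.01, -0.008, -0.004], [0.007, -0.104, -0.995, 1.049], [0.0, 0.0, 0.0, 1.0]] 486.82766803411914
scene [[0.738, 0.521, -0.429, 0.985], [0.675, -0.557, 0.484, -0.467], [0.013, -0.647, -0.763, 0.835], [0.0, 0.0, 0.0, 1.0]] 449.9065135696326
```

View pics/top0.png

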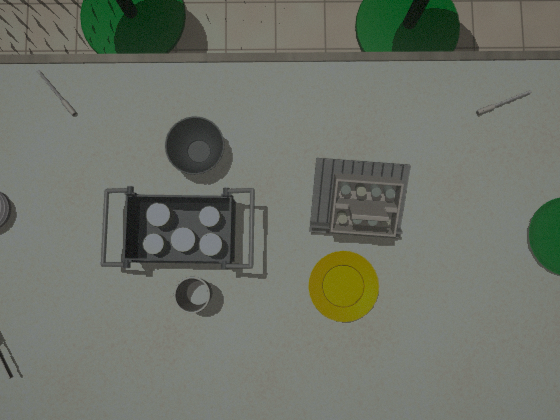

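View pics/scene0.png

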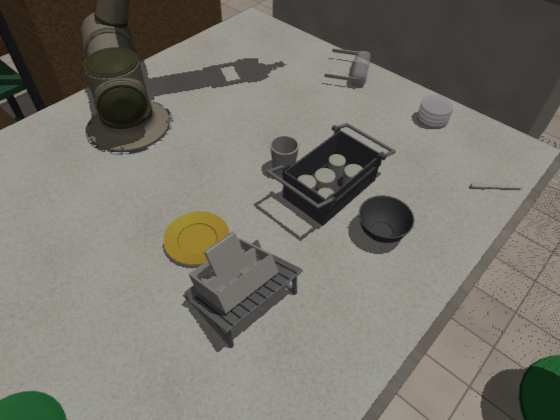

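The top view shows the crate at about (181,232), with its bails out left (bar u≈105) and right (u≈252). The stand and caddy are near (362,200), the plate at (344,286), the cup at (193,294) and the bowl at (194,145). Next I measure from the depth.

```bash
python3 - <<'E'
from h import *
T=np.load('top.npz');S=np.load('scene.npz')
W=np.concatenate([T['W'].reshape(-1,3),S['W'].reshape(-1,3)]); src=np.r_[np.zeros(420*560),np.ones(420*560)]
ok=np.isfinite(W).all(1); W=W[ok];src=src[ok]
def box(x0,x1,y0,y1,z0,z1): return (W[:,0]>x0)&(W[:,0]<x1)&(W[:,1]>y0)&(W[:,1]<y1)&(W[:,2]>z0)&(W[:,2]<z1)
print('bench z',[np.median(W[box(.3,.6,-.5,.6,-.02,.02)&(src==s)][:,2]) for s in (0,1)])
for s in (0,1):
    m=box(.3,.62,.08,.46,.080,.2)&(src==s)
    P=W[m]; 
    # rim: z .085-.093
    r=P[(P[:,2]>.085)&(P[:,2]<.095)]
    # isolate crate rim
    R=cv2.minAreaRect(r[:,:2].astype(np.float32)); print('src',s,'rim',len(r),R)
    hi=W[box(.3,.62,.08,.46,.105,.2)&(src==s)]
    for nm,q in (('hi+y',hi[hi[:,1]>.28]),('hi-y',hi[hi[:,1]<=.28])):
        print(nm,len(q),np.round(np.percentile(q,[0,2,50,98,100],axis=0),3).tolist() if len(q) else '')
# caddy/stand
for s in (0,1):
    P=W[box(.36,.66,-.24,.06,.02,.25)&(src==s)]
    print('stand',s,len(P),np.round(np.percentile(P,[0,50,100],axis=0),3).tolist())
    i=P[:,2].argsort()[-15:]; print('top',np.round(P[i].mean(0),3),P[i,2].max())
# height map of stand region from top
W0=T['W']
np.set_printoptions(linewidth=250)
print('z mm top, rows 150-244 step 4, cols 304-416 step 5'); print(np.round(W0[150:245:4,304:417:5,2]*1000).astype(int))
print('crate cols 96-270 step 6'); print(np.nan_to_num(np.round(W0[180:280:4,96:272:6,2]*1000)).astype(int))
E
```

```text
bench z [np.float64(0.0001549700095417883), np.float64(-0.0009105453140390019)]
src 0 rim 672 ((0.5142862200737, 0.21647854149341583), (0.24505531787872314, 0.21458376944065094), 88.65705871582031)
hi+y 0 
hi-y 19 [[0.492, 0.08, 0.106], [0.492, 0.08, 0.106], [0.496, 0.085, 0.107], [0.498, 0.095, 0.109], [0.498, 0.096, 0.109]]
src 1 rim 415 ((0.5131121277809143, 0.21096888184547424), (0.21314433217048645, 0.24024240672588348), 0.010394557379186153)
hi+y 0 
hi-y 2 [[0.492, 0.082, 0.105], [0.492, 0.082, 0.105], [0.495, 0.083, 0.106], [0.497, 0.084, 0.106], [0.497, 0.084, 0.106]]
stand 0 5156 [[0.386, -0.24, 0.02], [0.606, -0.151, 0.082], [0.66, 0.059, 0.159]]
top [ 0.582 -0.174  0.158] 0.15933650973710556
stand 1 3653 [[0.491, -0.24, 0.028], [0.606, -0.179, 0.109], [0.66, 0.06, 0.156]]
top [ 0.584 -0.175  0.155] 0.15597378281496077
z mm top, rows 150-244 step 4, cols 304-416 step 5
[[                  -3                   -3                    1                   -1                    1                    1                    3                    2                   -1                  
[... 14014 characters left out ...]
 3  -2 119  -1  -2  -1]
 [  2  79   0   6   2 101  94  90  88  91  89  90  88  92  90  92  91  87  89  87  89  92  91   4  -2  -3 118  -1   1  -1]
 [  1  81  87  91  96 104  -2  -2  -1   0   0   0  -3  -4  -1   0  -1   0   2   1  -2  99  99 106 110 112 116  -1   0   0]
 [ -1   1  -1   1  -2   2   3  -2  -1   3  -2   0  -1   0   1  -2  -1   1  -2   1   0 100  -1 103 111 110  -1  -1   0   4]
 [ -1  -2   0  -1   1   1   1   0   3   0   2  -5  -1  -3  -2   1   1   0   0  -2   2   3   2  -1   2   2  -1  -3  -5   0]
 [ -2   0   0  -2   2  -3   2  -1  -1   1   2   2  -2   0   1  -3  -3  -2   0   0   1  -1   0   1   4   2   0   1   0   1]]<stdin>:25: RuntimeWarning: invalid value encountered in cast
```

```bash
cat > m.py <<'E'
from h import *
def fit_crate(W,c,yaw):
    # c: centre guess; crate y along world y approx. walls' midlines at +-63 (x), +-103 (y)
    for it in range(6):
        R=np.array([[np.cos(yaw),-np.sin(yaw)],[np.sin(yaw),np.cos(yaw)]])
        L=np.c_[(W[:,:2]-c)@R,W[:,2]]
        t=.02 if it<3 else .008
        z=(L[:,2]>.084)&(L[:,2]<.0935)
        o=[]
        for s in (1,-1):
            a=L[z&(abs(L[:,0]-s*.063)<t)&(abs(L[:,1])<.09)]
            o.append((np.median(a[:,0]),np.polyfit(a[:,1],a[:,0],1)[0],len(a)))
        for s in (1,-1):
            a=L[z&(abs(L[:,1]-s*.103)<t)&(abs(L[:,0])<.055)]
            o.append((np.median(a[:,1]),np.polyfit(a[:,0],a[:,1],1)[0],len(a)))
        dx=(o[0][0]+o[1][0])/2; dy=(o[2][0]+o[3][0])/2
        c=c+R@np.array([dx,dy]); yaw=yaw-(o[0][1]+o[1][1])/2
    return c,yaw,o
E
python3 - <<'E'
from m import *
from h import *
np.set_printoptions(suppress=True,precision=4)
for n in ('top','scene'):
    Z=np.load(n+'.npz'); W=Z['W'].reshape(-1,3); W=W[np.isfinite(W).all(1)]
    c,yaw,o=fit_crate(W,np.array([.492,.215]),0.02)
    print(n,'crate',c,np.degrees(yaw),np.array(o).round(4).tolist())
    R=np.array([[np.cos(yaw),-np.sin(yaw)],[np.sin(yaw),np.cos(yaw)]])
    L=np.c_[(W[:,:2]-c)@R,W[:,2]]
    for s in (1,-1):
        a=L[(abs(L[:,0])<.065)&(s*L[:,1]>.125)&(s*L[:,1]<.165)&(L[:,2]>.05)&(L[:,2]<.15)]
        print(' bar',s,len(a),np.median(a,0),a[:,2].std(), 'angle from y',np.arccos(min(1,(abs(np.median(a[:,1]))-.095)/.056)))
    # board plane and handle
    b=W[(W[:,0]>.53)&(W[:,0]<.66)&(W[:,1]<-.06)&(W[:,1]>-.11)&(W[:,2]>.02)&(W[:,2]<.1)]
    A=np.c_[b[:,:2],np.ones(len(b))]
    k=np.ones(len(b),bool)
    for _ in range(8):
        p=np.linalg.lstsq(A[k],b[k,2],rcond=None)[0]; k=abs(A@p-b[:,2])<.004
    print(' board',p,k.sum(),'tilt',np.degrees(np.arctan(np.hypot(*p[:2]))),'yaw',np.degrees(np.arctan2(p[1],p[0])))
    h=W[(W[:,0]>.5)&(W[:,0]<.66)&(W[:,1]<-.08)&(W[:,1]>-.26)&(W[:,2]>.122)]
    print(' handle pts',len(h),h.mean(0),h.max(0),h.min(0))
    top=h[h[:,2]>.145]; print('  top edge',len(top),top.mean(0),np.degrees(np.polyfit(top[:,1],top[:,0],1)[0]),np.percentile(top[:,1],[1,99]))
E
```

```text
return _methods._mean(a, axis=axis, dtype=dtype,
  ret = ret.dtype.type(ret / rcount)
Traceback (most recent call last):
  File "m.py", line 15, in fit_crate
    o.append((np.median(a[:,1]),np.polyfit(a[:,0],a[:,1],1)[0],len(a)))
                                ~~~~~~~~~~^^^^^^^^^^^^^^^^^
TypeError: expected non-empty vector for x
```

```bash
cat > p.py <<'E'
from m import *
np.set_printoptions(suppress=True,precision=4)
for n in ('top','scene'):
    Z=np.load(n+'.npz'); W=Z['W'].reshape(-1,3)
    if n=='top':
        g=Z['W']; print('guess',g[232,181],g[200,129],g[200,225],g[195,181],g[264,181],g[218,362])
    W=W[np.isfinite(W).all(1)]
    q=W[(W[:,0]>.4)&(W[:,0]<.66)&(W[:,1]>.06)&(W[:,1]<.32)&(W[:,2]>.084)&(W[:,2]<.0935)]
    g0=(np.percentile(q[:,:2],3,0)+np.percentile(q[:,:2],97,0))/2; print(len(q),g0)
    try: c,yaw,o=fit_crate(W,np.array([.550,.190]),0.0)
    except Exception as e: print(e); continue
    print(n,'crate',c,np.degrees(yaw),np.array(o).round(4).tolist())
    R=np.array([[np.cos(yaw),-np.sin(yaw)],[np.sin(yaw),np.cos(yaw)]])
    L=np.c_[(W[:,:2]-c)@R,W[:,2]]
    for s in (1,-1):
        a=L[(abs(L[:,0])<.065)&(s*L[:,1]>.125)&(s*L[:,1]<.165)&(L[:,2]>.05)&(L[:,2]<.15)]
        print(' bar',s,len(a),np.median(a,0),a[:,2].std())
    b=W[(W[:,0]>.55)&(W[:,0]<.68)&(W[:,1]<-.06)&(W[:,1]>-.12)&(W[:,2]>.02)&(W[:,2]<.1)]
    A=np.c_[b[:,:2],np.ones(len(b))]
    k=np.ones(len(b),bool)
    for _ in range(8):
        p=np.linalg.lstsq(A[k],b[k,2],rcond=None)[0]; k=abs(A@p-b[:,2])<.004
    print(' board',p,k.sum(),'tilt',np.degrees(np.arctan(np.hypot(*p[:2]))),'yaw',np.degrees(np.arctan2(p[1],p[0])))
    h=W[(W[:,0]>.5)&(W[:,0]<.66)&(W[:,1]<-.08)&(W[:,1]>-.26)&(W[:,2]>.135)]
    print(' handle pts',len(h),h.mean(0),h.max(0),h.min(0))
    top=h[h[:,2]>.148]; print('  top edge',len(top),top.mean(0),np.degrees(np.polyfit(top[:,1],top[:,0],1)[0]),np.percentile(top[:,1],[1,99]))
E
python3 p.py
```

```text
guess [0.5656 0.2015 0.035 ] [0.6281 0.298  0.0771] [0.6301 0.1085 0.0491] [0.6354 0.1912 0.0901] [ 0.4995  0.208  -0.001 ] [ 0.58   -0.1568  0.1524]
985 [0.5271 0.2035]
top crate [0.5706 0.1974] -1.2085227971313004 [[0.0629, 0.005, 204.0], [-0.0629, -0.005, 191.0], [0.1028, -0.0069, 165.0], [-0.1028, -0.0027, 135.0]]
 bar 1 311 [0.0002 0.1469 0.0795] 0.002100340158257888
 bar -1 320 [-0.0033 -0.1473  0.1179] 0.0018490307117018014
 board [ 0.4534 -0.1209 -0.2434] 981 tilt 25.139606391076892 yaw -14.929641619540426
 handle pts 333 [ 0.5848 -0.1703  0.1501] [ 0.5969 -0.1363  0.1593] [ 0.5737 -0.2057  0.1351]
  top edge 243 [ 0.5822 -0.1704  0.1534] 5.217200182766259 [-0.2047 -0.1367]
649 [0.545  0.1989]
scene crate [0.5714 0.1961] -1.418115280664337 [[0.0628, 0.0001, 141.0], [-0.0628, -0.0015, 159.0], [0.1029, -0.006, 104.0], [-0.1029, 0.0023, 115.0]]
 bar 1 174 [0.0014 0.1463 0.0776] 0.002487447053831448
 bar -1 223 [ 0.0021 -0.1485  0.1165] 0.002124720843697645
 board [ 0.0884 -0.86   -0.0682] 151 tilt 40.84463792632944 yaw -84.12812005032812
 handle pts 462 [ 0.5871 -0.1744  0.1466] [ 0.5982 -0.1381  0.156 ] [ 0.5745 -0.2081  0.1351]
  top edge 214 [ 0.5835 -0.1733  0.1524] 4.822328139350224 [-0.2062 -0.1384]
```

```bash
cat > plan.py <<'E'
import sys
from h import *
from scipy.spatial.transform import Rotation as Ro
np.set_printoptions(suppress=True,precision=4)
def plan(target,Rt=None):
    """total normalised shift (tool axes now) and turn to reach target"""
    s=env.observe(); R=np.array(s['tool_rot']); p=np.array(s['position'])
    d=R.T@(np.array(target)-p)/.04
    print('t',s['time_s'],'p',p,'grip',s['grip_width'],'F',np.array(s['ft_force']),'shift units (tool)',d)
    if Rt is not None: print('turn units',Ro.from_matrix(R.T@Rt).as_rotvec()/.08, 'shift in target axes',Rt.T@(np.array(target)-p)/.04)
    return R,p
def Rdown(yaw,flip=1): # tool x along flip*crate y
    y=np.radians(yaw); xa=flip*np.array([-np.sin(y),np.cos(y),0]); z=np.array([0,0,-1.]); return np.c_[xa,np.cross(z,xa),z]
E
python3 - <<'E'
from plan import *
y=np.radians(-1.3); C=np.array([.571,.197,0]); ey=np.array([-np.sin(y),np.cos(y),0])
for f in (1,-1):
    R,p=plan(C+ey*.1466+[0,0,.15],Rdown(-1.3,f))
print(R)
E
```

```text
t 0.1 p [0.1438 0.5306 0.2498] grip 0.08550901436244616 F [-0.0986 -0.4    -0.2024] shift units (tool) [-1.6932 11.612   2.4937]
turn units [-0.0055  0.0154 -3.0263] shift in target axes [-4.4307 10.866   2.4949]
t 0.1 p [0.1438 0.5306 0.2498] grip 0.08550901436244616 F [-0.0986 -0.4    -0.2024] shift units (tool) [-1.6932 11.612   2.4937]
turn units [ 0.0225  0.008  36.2436] shift in target axes [  4.4307 -10.866    2.4949]
[[ 0.2617  0.9651 -0.0006]
 [ 0.9651 -0.2617 -0.0012]
 [-0.0013 -0.0003 -1.    ]]
```

step_arm([
  {"xyz": [0, 0, 0], "turn": [0, 0, -1], "gripper": -0.25},
  {"xyz": [0, 0, 0], "turn": [0, 0, -1], "gripper": -0.25},
  {"xyz": [0, 0, 0], "turn": [0, 0, -1.0], "gripper": -0.25},
  {"xyz": [-0.31, 0.77, 0], "turn": [0, 0, 0], "gripper": -0.25},
  {"xyz": [-0.31, 0.77, 0], "turn": [0, 0, 0], "gripper": -0.25},
  {"xyz": [-0.31, 0.77, 0], "turn": [0, 0, 0], "gripper": -0.25},
  {"xyz": [-0.31, 0.77, 0], "turn": [0, 0, 0], "gripper": -0.25},
  {"xyz": [-0.31, 0.77, 0], "turn": [0, 0, 0], "gripper": -0.25},
  {"xyz": [-0.31, 0.77, 0], "turn": [0, 0, 0], "gripper": -0.25},
  {"xyz": [-0.31, 0.77, 0], "turn": [0, 0, 0], "gripper": -0.25},
  {"xyz": [-0.31, 0.77, 0], "turn": [0, 0, 0], "gripper": -0.25},
  {"xyz": [-0.31, 0.77, 0], "turn": [0, 0, 0], "gripper": -0.25},
  {"xyz": [-0.31, 0.77, 0], "turn": [0, 0, 0], "gripper": -0.25},
  {"xyz": [-0.31, 0.77, 0], "turn": [0, 0, 0], "gripper": -0.25},
  {"xyz": [-0.31, 0.77, 0], "turn": [0, 0, 0], "gripper": -0.25},
  {"xyz": [-0.31, 0.77, 0], "turn": [0, 0, 0], "gripper": -0.25},
  {"xyz": [-0.31, 0.77, 0], "turn": [0, 0, 0], "gripper": -0.25},
], squeeze=25)

```text
time_s: 1.52
position: [0.572, 0.3456, 0.2499]
tool_rot: [[0.025, 1.0, -0.001], [1.0, -0.025, -0.0], [-0.0, -0.001, -1.0]]
ft_force: [0.3, 0.9, 0.8]
grip_width: 0.0321
```

```bash
python3 - <<'E'
from plan import *
y=np.radians(-1.3); C=np.array([.571,.197,0]); ey=np.array([-np.sin(y),np.cos(y),0])
R,p=plan(C+ey*.1466+[0,0,.074],Rdown(-1.3,1))
im,d,W,ci=cloud('wrist'); cv2.imwrite('pics/w1.png',im[:,:,::-1])
ex=np.array([np.cos(y),np.sin(y),0])
P=W.reshape(-1,3);P=P[np.isfinite(P).all(1)];L=np.c_[(P-C)@ex,(P-C)@ey,P[:,2]]
a=L[(abs(L[:,0])<.06)&(abs(L[:,1]-.146)<.02)&(L[:,2]>.055)&(L[:,2]<.1)]
print('bar from wrist cam',len(a),np.median(a,0))
E
```

```text
t 1.5167 p [0.572  0.3456 0.2499] grip 0.032101542895566174 F [0.3417 0.893  0.7636] shift units (tool) [-0.049   0.0641  4.3964]
turn units [-0.0113  0.0041 -0.0273] shift in target axes [-0.0506  0.06    4.3964]
bar from wrist cam 1628 [-0.0039  0.1488  0.0801]
```

```bash
python3 -c "
import numpy as np
for t0 in (-.356,.33):
    th=np.linspace(t0,np.pi,17); print(np.round(np.c_[np.diff(np.cos(th)),-np.diff(np.sin(th))]*.056/.04,2).tolist())"
```

```text
[[0.07, -0.3], [0.01, -0.31], [-0.06, -0.3], [-0.12, -0.28], [-0.18, -0.25], [-0.23, -0.2], [-0.27, -0.15], [-0.29, -0.09], [-0.3, -0.02], [-0.3, 0.05], [-0.28, 0.11], [-0.25, 0.17], [-0.21, 0.22], [-0.16, 0.26], [-0.1, 0.29], [-0.03, 0.3]]
[[-0.1, -0.22], [-0.14, -0.2], [-0.17, -0.18], [-0.2, -0.14], [-0.22, -0.11], [-0.24, -0.07], [-0.24, -0.02], [-0.24, 0.02], [-0.24, 0.06], [-0.22, 0.1], [-0.2, 0.14], [-0.17, 0.17], [-0.14, 0.2], [-0.1, 0.22], [-0.06, 0.24], [-0.02, 0.24]]
```

step_arm([
  {"xyz": [0, 0.01, 0.8], "turn": [0, 0, 0], "gripper": -0.25},
  {"xyz": [0, 0.01, 0.8], "turn": [0, 0, 0], "gripper": -0.25},
  {"xyz": [0, 0.01, 0.8], "turn": [0, 0, 0], "gripper": -0.25},
  {"xyz": [0, 0.01, 0.8], "turn": [0, 0, 0], "gripper": -0.25},
  {"xyz": [0, 0.01, 0.8], "turn": [0, 0, 0], "gripper": -0.25},
  {"xyz": [0, 0.01, 0.37], "turn": [0, 0, 0], "gripper": -0.25},
  {"xyz": [0, 0, 0], "turn": [0, 0, 0], "gripper": -1},
  {"xyz": [0, 0, 0], "turn": [0, 0, 0], "gripper": -1},
  {"xyz": [0, 0, 0], "turn": [0, 0, 0], "gripper": -1},
  {"xyz": [0, 0, 0], "turn": [0, 0, 0], "gripper": -1},
  {"xyz": [0, 0, 0], "turn": [0, 0, 0], "gripper": -1},
])

```text
time_s: 2.48
position: [0.5729, 0.3465, 0.0766]
tool_rot: [[0.025, 1.0, 0.0], [1.0, -0.025, 0.0], [0.0, 0.0, -1.0]]
ft_force: [-5.0, -2.4, 1.2]
grip_width: 0.008
```

step_arm([
  {"xyz": [0.07, 0, -0.3], "turn": [0, 0, 0], "gripper": -1},
  {"xyz": [0.01, 0, -0.31], "turn": [0, 0, 0], "gripper": -1},
  {"xyz": [-0.06, 0, -0.3], "turn": [0, 0, 0], "gripper": -1},
  {"xyz": [-0.12, 0, -0.28], "turn": [0, 0, 0], "gripper": -1},
  {"xyz": [-0.18, 0, -0.25], "turn": [0, 0, 0], "gripper": -1},
  {"xyz": [-0.23, 0, -0.2], "turn": [0, 0, 0], "gripper": -1},
  {"xyz": [-0.27, 0, -0.15], "turn": [0, 0, 0], "gripper": -1},
  {"xyz": [-0.29, 0, -0.09], "turn": [0, 0, 0], "gripper": -1},
])

```text
time_s: 3.15
position: [0.572, 0.3038, 0.1517]
tool_rot: [[0.024, 1.0, 0.001], [1.0, -0.024, 0.002], [0.002, 0.001, -1.0]]
ft_force: [-2.6, 3.2, -5.0]
grip_width: 0.0075
```

step_arm([
  {"xyz": [-0.3, 0, -0.02], "turn": [0, 0, 0], "gripper": -1},
  {"xyz": [-0.3, 0, 0.05], "turn": [0, 0, 0], "gripper": -1},
  {"xyz": [-0.28, 0, 0.11], "turn": [0, 0, 0], "gripper": -1},
  {"xyz": [-0.25, 0, 0.17], "turn": [0, 0, 0], "gripper": -1},
  {"xyz": [-0.21, 0, 0.22], "turn": [0, 0, 0], "gripper": -1},
  {"xyz": [-0.16, 0, 0.26], "turn": [0, 0, 0], "gripper": -1},
  {"xyz": [-0.1, 0, 0.29], "turn": [0, 0, 0], "gripper": -1},
  {"xyz": [-0.03, 0, 0.3], "turn": [0, 0, 0], "gripper": -1},
  {"xyz": [0, 0, 0.05], "turn": [0, 0, 0], "gripper": -1},
  {"xyz": [0, 0, 0], "turn": [0, 0, 0], "gripper": -1},
])

```text
time_s: 3.98
position: [0.5711, 0.2369, 0.0941]
tool_rot: [[0.025, 1.0, 0.002], [1.0, -0.025, -0.002], [-0.002, 0.002, -1.0]]
ft_force: [-1.3, -3.5, 3.0]
grip_width: 0.0082
```

step_arm([
  {"xyz": [0, 0, 0.05], "turn": [0, 0, 0], "gripper": -1},
  {"xyz": [0, 0, 0], "turn": [0, 0, 0], "gripper": -0.3},
  {"xyz": [0, 0, 0], "turn": [0, 0, 0], "gripper": -0.3},
  {"xyz": [0, 0, 0], "turn": [0, 0, 0], "gripper": -0.3},
  {"xyz": [0, 0, -0.6], "turn": [0, 0, 0], "gripper": -0.3},
  {"xyz": [0, 0, -0.8], "turn": [0, 0, 0], "gripper": -0.3},
  {"xyz": [0, 0, -0.8], "turn": [0, 0, 0], "gripper": -0.25},
  {"xyz": [0, 0, -0.8], "turn": [0, 0, 0], "gripper": -0.25},
  {"xyz": [-0.78, 0, -0.4], "turn": [0, 0, 0], "gripper": -0.25},
  {"xyz": [-0.78, 0, 0], "turn": [0, 0, 0], "gripper": -0.25},
  {"xyz": [-0.78, 0, 0], "turn": [0, 0, 0], "gripper": -0.25},
  {"xyz": [-0.78, 0, 0], "turn": [0, 0, 0], "gripper": -0.25},
  {"xyz": [-0.78, 0, 0], "turn": [0, 0, 0], "gripper": -0.25},
  {"xyz": [-0.78, 0, 0], "turn": [0, 0, 0], "gripper": -0.25},
])

```text
time_s: 5.15
position: [0.5656, 0.0498, 0.2274]
tool_rot: [[0.025, 1.0, 0.0], [1.0, -0.025, -0.0], [-0.0, 0.0, -1.0]]
ft_force: [0.6, -0.3, -0.3]
grip_width: 0.032
```

```bash
python3 - <<'E'
from plan import *
y=np.radians(-1.3); C=np.array([.571,.197,0]); ey=np.array([-np.sin(y),np.cos(y),0])
R,p=plan(C-ey*.148+[0,0,.113],Rdown(-1.3,1))
ex=np.array([np.cos(y),np.sin(y),0])
for n in ('wrist','top'):
    im,d,W,ci=cloud(n); cv2.imwrite(f'pics/{n}2.png',im[:,:,::-1])
    P=W.reshape(-1,3);P=P[np.isfinite(P).all(1)];L=np.c_[(P-C)@ex,(P-C)@ey,P[:,2]]
    for yc,z0,z1 in ((-.148,.1,.125),(.039,.08,.12)):
        a=L[(abs(L[:,0])<.05)&(abs(L[:,1]-yc)<.015)&(L[:,2]>z0)&(L[:,2]<z1)]
        print(n,yc,len(a),np.median(a,0) if len(a) else '')
E
```

```text
t 5.15 p [0.5656 0.0498 0.2274] grip 0.03201444998531701 F [ 0.5556 -0.3114 -0.2939] shift units (tool) [-0.0163  0.0499  2.8609]
turn units [ 0.0052  0.0034 -0.0241] shift in target axes [-0.0171  0.0511  2.8608]
wrist -0.148 2035 [-0.0041 -0.1466  0.1181]
wrist 0.039 1978 [0.0009 0.0368 0.098 ]
top -0.148 53 [-0.0398 -0.147   0.1175]
top 0.039 240 [-0.0006  0.0389  0.0979]
```

step_arm([
  {"xyz": [0.01, 0.02, 0.72], "turn": [0, 0, 0], "gripper": -0.25},
  {"xyz": [0, 0.02, 0.72], "turn": [0, 0, 0], "gripper": -0.25},
  {"xyz": [0, 0, 0.72], "turn": [0, 0, 0], "gripper": -0.25},
  {"xyz": [0, 0, 0.7], "turn": [0, 0, 0], "gripper": -0.25},
  {"xyz": [0, 0, 0], "turn": [0, 0, 0], "gripper": -1},
  {"xyz": [0, 0, 0], "turn": [0, 0, 0], "gripper": -1},
  {"xyz": [0, 0, 0], "turn": [0, 0, 0], "gripper": -1},
  {"xyz": [0, 0, 0], "turn": [0, 0, 0], "gripper": -1},
  {"xyz": [0, 0, 0], "turn": [0, 0, 0], "gripper": -1},
  {"xyz": [0.1, 0, -0.22], "turn": [0, 0, 0], "gripper": -1},
  {"xyz": [0.14, 0, -0.2], "turn": [0, 0, 0], "gripper": -1},
  {"xyz": [0.17, 0, -0.18], "turn": [0, 0, 0], "gripper": -1},
  {"xyz": [0.2, 0, -0.14], "turn": [0, 0, 0], "gripper": -1},
  {"xyz": [0.22, 0, -0.11], "turn": [0, 0, 0], "gripper": -1},
  {"xyz": [0.24, 0, -0.07], "turn": [0, 0, 0], "gripper": -1},
  {"xyz": [0.24, 0, -0.02], "turn": [0, 0, 0], "gripper": -1},
  {"xyz": [0.24, 0, 0.02], "turn": [0, 0, 0], "gripper": -1},
])

```text
time_s: 6.67
position: [0.5685, 0.1144, 0.1523]
tool_rot: [[0.024, 1.0, 0.001], [1.0, -0.024, -0.001], [-0.001, 0.001, -1.0]]
ft_force: [-7.2, -3.7, -0.8]
grip_width: 0.0078
```

step_arm([
  {"xyz": [0.24, 0, 0.06], "turn": [0, 0, 0], "gripper": -1},
  {"xyz": [0.22, 0, 0.1], "turn": [0, 0, 0], "gripper": -1},
  {"xyz": [0.2, 0, 0.14], "turn": [0, 0, 0], "gripper": -1},
  {"xyz": [0.17, 0, 0.17], "turn": [0, 0, 0], "gripper": -1},
  {"xyz": [0.14, 0, 0.2], "turn": [0, 0, 0], "gripper": -1},
  {"xyz": [0.1, 0, 0.22], "turn": [0, 0, 0], "gripper": -1},
  {"xyz": [0.06, 0, 0.24], "turn": [0, 0, 0], "gripper": -1},
  {"xyz": [0.02, 0, 0.24], "turn": [0, 0, 0], "gripper": -1},
  {"xyz": [0, 0, 0.08], "turn": [0, 0, 0], "gripper": -1},
  {"xyz": [0, 0, 0.05], "turn": [0, 0, 0], "gripper": -1},
  {"xyz": [0, 0, 0], "turn": [0, 0, 0], "gripper": -1},
  {"xyz": [0, 0, 0], "turn": [0, 0, 0], "gripper": -0.3},
  {"xyz": [0, 0, 0], "turn": [0, 0, 0], "gripper": -0.3},
  {"xyz": [0, 0, 0], "turn": [0, 0, 0], "gripper": -0.3},
  {"xyz": [0, 0, -0.6], "turn": [0, 0, 0], "gripper": -0.3},
  {"xyz": [0, 0, -0.8], "turn": [0, 0, 0], "gripper": -0.3},
  {"xyz": [0, 0, -0.8], "turn": [0, 0, 0], "gripper": -0.25},
  {"xyz": [0, 0, -0.8], "turn": [0, 0, 0], "gripper": -0.25},
  {"xyz": [0, 0, -0.5], "turn": [0, 0, 0], "gripper": -0.25},
])

```text
time_s: 8.25
position: [0.5708, 0.1603, 0.234]
tool_rot: [[0.024, 1.0, 0.005], [1.0, -0.024, 0.001], [0.001, 0.005, -1.0]]
ft_force: [0.0, -0.3, -0.3]
grip_width: 0.0323
```

```bash
python3 - <<'E'
from plan import *
from m import fit_crate
# caddy tool pose: tool z=-zc, tool x = +-xc
yaw=np.radians(-5); a=np.radians(26)
xc=np.array([np.cos(a)*np.cos(yaw),np.cos(a)*np.sin(yaw),np.sin(a)]); zc=np.array([-np.sin(a)*np.cos(yaw),-np.sin(a)*np.sin(yaw),np.cos(a)])
g=np.array([.5906,-.173,.1347])
for f in (1,-1):
    Rt=np.c_[f*xc,np.cross(-zc,f*xc),-zc]; print('f',f); plan(g+.09*zc,Rt); print(g+.09*zc)
y=np.radians(-1.3); C=np.array([.571,.197,0]); ey=np.array([-np.sin(y),np.cos(y),0]); ex=np.array([np.cos(y),np.sin(y),0])
n='wrist'; im,d,W,ci=cloud(n)
P=W.reshape(-1,3);P=P[np.isfinite(P).all(1)];L=np.c_[(P-C)@ex,(P-C)@ey,P[:,2]]
print(fit_crate(P,C[:2],y))
for yc in (-.039,.039):
    b=L[(abs(L[:,0])<.055)&(abs(L[:,1]-yc)<.015)&(L[:,2]>.08)&(L[:,2]<.12)]
    print(yc,len(b),np.median(b,0) if len(b) else '')
cv2.imwrite('pics/w3.png',im[:,:,::-1]); print(env.observe()['q'])
E
```

```text
f 1
t 8.25 p [0.5708 0.1603 0.234 ] grip 0.03228583440286497 F [ 0.006  -0.3159 -0.2809] shift units (tool) [-8.2557 -0.2884  0.4536]
turn units [-4.5844  4.284  20.0419] shift in target axes [0.0081 8.257  0.5172]
[ 0.5513 -0.1696  0.2156]
f -1
t 8.25 p [0.5708 0.1603 0.234 ] grip 0.03228583440286497 F [ 0.006  -0.3159 -0.2809] shift units (tool) [-8.2557 -0.2884  0.4536]
turn units [ -4.2124  -4.5077 -18.5078] shift in target axes [-0.0081 -8.257   0.5172]
[ 0.5513 -0.1696  0.2156]
(array([0.5695, 0.1974]), np.float64(-0.022818266485815423), [(np.float64(0.06230918392637003), np.float64(0.0015648236114735217), 1102), (np.float64(-0.06231022218554351), np.float64(-0.0015648018308897062), 1509), (np.float64(0.1019459590806345), np.float64(-0.000818222166281506), 1436), (np.float64(-0.10194652450952303), np.float64(-0.0007844269356546195), 1078)])
-0.039 1855 [-0.0049 -0.0384  0.0983]
0.039 1959 [-0.0048  0.0385  0.0983]
[  4.2509  26.5181  68.8058   0.0127  84.074  -84.3619]
```

step_arm([
  {"xyz": [0, 0, -0.1], "turn": [0, 0, 1], "gripper": 0.2},
  {"xyz": [0, 0, -0.1], "turn": [0, 0, 1], "gripper": 0.2},
  {"xyz": [0, 0, -0.1], "turn": [0, 0, 1], "gripper": 0.2},
  {"xyz": [0, 0, -0.1], "turn": [0, 0, 1], "gripper": 0.2},
  {"xyz": [0, 0, -0.1], "turn": [0, 0, 1], "gripper": 0.2},
  {"xyz": [0, 0, -0.1], "turn": [0, 0, 1], "gripper": 0.2},
  {"xyz": [0, 0, -0.1], "turn": [0, 0, 1], "gripper": 0.2},
  {"xyz": [0, 0, -0.1], "turn": [0, 0, 1], "gripper": 0.2},
  {"xyz": [0, 0, -0.1], "turn": [0, 0, 1], "gripper": 0.2},
  {"xyz": [0, 0, -0.1], "turn": [0, 0, 1], "gripper": 0.2},
  {"xyz": [0, 0, 0], "turn": [0, 0, 1], "gripper": 0.2},
  {"xyz": [0, 0, 0], "turn": [0, 0, 1], "gripper": 0.2},
  {"xyz": [0, 0, 0], "turn": [0, 0, 1], "gripper": 0.2},
  {"xyz": [0, 0, 0], "turn": [0, 0, 1], "gripper": 0.2},
  {"xyz": [0, 0, 0], "turn": [0, 0, 1], "gripper": 0.2},
  {"xyz": [0, 0, 0], "turn": [0, 0, 1], "gripper": 0.2},
  {"xyz": [0, 0, 0], "turn": [0, 0, 1], "gripper": 0.2},
  {"xyz": [0, 0, 0], "turn": [0, 0, 1], "gripper": 0.2},
  {"xyz": [0, 0, 0], "turn": [0, 0, 1], "gripper": 0.2},
  {"xyz": [0, 0, 0], "turn": [0, 0, 1], "gripper": 0.2},
], squeeze=70)

```text
time_s: 9.97
position: [0.5701, 0.1602, 0.2701]
tool_rot: [[0.998, -0.057, 0.0], [-0.057, -0.998, 0.0], [0.0, -0.0, -1.0]]
ft_force: [0.4, 0.5, -0.1]
grip_width: 0.0514
```

```bash
cat >> plan.py <<'E'
def Rcad(yaw,tilt=26):
    y=np.radians(yaw); a=np.radians(tilt); c,s=np.cos,np.sin
    xc=np.array([c(a)*c(y),c(a)*s(y),s(a)]); zc=np.array([-s(a)*c(y),-s(a)*s(y),c(a)])
    return np.c_[xc,np.cross(-zc,xc),-zc],zc
E
python3 - <<'E'
from plan import *
Rt,zc=Rcad(-5); g=np.array([.5906,-.173,.1347])
plan(g+.10*zc,Rt)
E
```

```text
t 9.9667 p [0.5701 0.1602 0.2701] grip 0.05136155949530942 F [ 0.407   0.4936 -0.0569] shift units (tool) [-0.1068  8.2536  1.1362]
turn units [-0.0877  5.667   0.365 ] shift in target axes [-0.3737  8.2528  1.0843]
```

step_arm([
  {"xyz": [0, 0, 0], "turn": [0, 0, 0.37], "gripper": 0.2},
  {"xyz": [0, 0.8, 0], "turn": [0, 0, 0], "gripper": 0.2},
  {"xyz": [0, 0.8, 0], "turn": [0, 0, 0], "gripper": 0.2},
  {"xyz": [0, 0.8, 0], "turn": [0, 0, 0], "gripper": 0.2},
  {"xyz": [0, 0.8, 0], "turn": [0, 0, 0], "gripper": 0.2},
  {"xyz": [0, 0.8, 0], "turn": [0, 0.8, 0], "gripper": 0.2},
  {"xyz": [0, 0.8, 0], "turn": [0, 0.8, 0], "gripper": 0.2},
  {"xyz": [0, 0.8, 0], "turn": [0, 0.8, 0], "gripper": 0.2},
  {"xyz": [0, 0.8, 0], "turn": [0, 0.8, 0], "gripper": 0.2},
  {"xyz": [0, 0.8, 0], "turn": [0, 0.8, 0], "gripper": 0.2},
  {"xyz": [0, 0.8, 0], "turn": [0, 0.8, 0], "gripper": 0.2},
  {"xyz": [-0.2, 0.25, 0.5], "turn": [0, 0.87, 0], "gripper": 0.2},
  {"xyz": [-0.17, 0, 0.5], "turn": [0, 0, 0], "gripper": 0.2},
  {"xyz": [0, 0, 0], "turn": [0, 0, 0], "gripper": 0.2},
])

```text
time_s: 11.13
position: [0.5437, -0.1693, 0.224]
tool_rot: [[0.898, -0.085, 0.432], [-0.078, -0.996, -0.034], [0.433, -0.003, -0.901]]
ft_force: [0.9, 1.2, -0.6]
grip_width: 0.0515
```

```bash
python3 - <<'E'
from plan import *
Rt,zc=Rcad(-5); g=np.array([.5906,-.173,.1347])
plan(g+.10*zc,Rt)
im,d,W,ci=cloud('wrist'); cv2.imwrite('pics/w4.png',im[:,:,::-1]); np.savez('w4.npz',im=im,W=W)
P=W.reshape(-1,3);P=P[np.isfinite(P).all(1)]
L=(P-g)@Rt; L[:,2]*=-1   # caddy axes x,(−y),z rel. to grip point
h=L[(abs(L[:,0])<.03)&(abs(L[:,1])<.05)&(L[:,2]>-.015)&(L[:,2]<.035)]
print(len(h),np.percentile(h,[1,10,50,90,99],axis=0))
t=h[h[:,2]>np.percentile(h[:,2],95)-.004]; print('top face',len(t),np.percentile(t,[2,50,98],axis=0),'slope x/y deg',np.degrees(np.polyfit(t[:,1],t[:,0],1)[0]),'z/x',np.polyfit(t[:,0],t[:,2],1)[0])
E
```

```text
t 11.1333 p [ 0.5437 -0.1693  0.224 ] grip 0.05145782216277522 F [ 0.8869  1.1941 -0.6449] shift units (tool) [ 0.078  -0.0103  0.0205]
turn units [-0.0485  0.0729  0.0037] shift in target axes [ 0.0779 -0.0104  0.0209]
2209 [[-0.0062 -0.0358 -0.0068]
 [-0.0054 -0.033   0.0204]
 [-0.0011 -0.0052  0.0219]
 [ 0.0027  0.0252  0.0228]
 [ 0.0037  0.0325  0.0236]]
top face 2081 [[-0.0061 -0.0346  0.02  ]
 [-0.0011 -0.003   0.022 ]
 [ 0.0036  0.0318  0.0234]] slope x/y deg 0.32348624429463624 z/x -0.006819273854162357
```

View pics/w4.png

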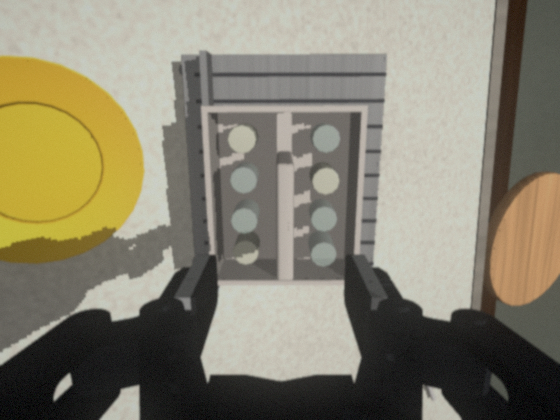

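The wrist view shows the handle plate top at about u=285, v 110–280, midway between the fingers, with the tray square to the jaws. The measurement agrees with my estimate to about 1 mm, so I descend and grip.

step_arm([
  {"xyz": [0.05, -0.03, 0.4], "turn": [-0.05, 0.07, 0], "gripper": 0.2},
  {"xyz": [0, 0, 0.5], "turn": [0, 0, 0], "gripper": 0.2},
  {"xyz": [0, 0, 0.5], "turn": [0, 0, 0], "gripper": 0.2},
  {"xyz": [0, 0, 0.5], "turn": [0, 0, 0], "gripper": 0.2},
  {"xyz": [0, 0, 0.4], "turn": [0, 0, 0], "gripper": 0.2},
  {"xyz": [0, 0, 0.2], "turn": [0, 0, 0], "gripper": 0.2},
  {"xyz": [0, 0, 0], "turn": [0, 0, 0], "gripper": 0.2},
  {"xyz": [0, 0, 0], "turn": [0, 0, 0], "gripper": -1},
  {"xyz": [0, 0, 0], "turn": [0, 0, 0], "gripper": -1},
  {"xyz": [0, 0, 0], "turn": [0, 0, 0], "gripper": -1},
  {"xyz": [0, 0, 0], "turn": [0, 0, 0], "gripper": -1},
  {"xyz": [0, 0, 0], "turn": [0, 0, 0], "gripper": -1},
  {"xyz": [0, 0, 0], "turn": [0, 0, 0], "gripper": -1},
])

```text
time_s: 12.27
position: [0.5908, -0.1722, 0.1385]
tool_rot: [[0.894, -0.085, 0.441], [-0.075, -0.996, -0.041], [0.443, 0.003, -0.897]]
ft_force: [-1.0, 0.4, -3.5]
grip_width: 0.0092
```

step_arm([
  {"xyz": [0.09, 0, -0.18], "turn": [0, 0, 0], "gripper": -1},
  {"xyz": [0.18, 0, -0.36], "turn": [0, 0, 0], "gripper": -1},
  {"xyz": [0.22, 0, -0.45], "turn": [0, 0, 0], "gripper": -1},
  {"xyz": [0.22, 0, -0.45], "turn": [0, 0, 0], "gripper": -1},
  {"xyz": [0.22, 0, -0.45], "turn": [0, 0, 0], "gripper": -1},
  {"xyz": [0.22, 0, -0.45], "turn": [0, 0, 0], "gripper": -1},
  {"xyz": [0.22, 0, -0.45], "turn": [0, 0, 0], "gripper": -1},
  {"xyz": [0.22, 0, -0.45], "turn": [0, 0, 0], "gripper": -1},
  {"xyz": [0.13, 0, -0.27], "turn": [0, 0, 0], "gripper": -1},
  {"xyz": [0, 0, 0], "turn": [0, -0.6, 0], "gripper": -1},
  {"xyz": [0, 0, 0], "turn": [0, -0.8, 0], "gripper": -1},
  {"xyz": [0, 0, 0], "turn": [0, -0.8, 0], "gripper": -1},
  {"xyz": [0, 0, 0], "turn": [0, -0.8, 0], "gripper": -1},
  {"xyz": [0, 0, 0], "turn": [0, -0.8, 0], "gripper": -1},
  {"xyz": [0, 0, 0], "turn": [0, -0.8, 0], "gripper": -1},
  {"xyz": [0, 0, 0], "turn": [0, -0.6, 0], "gripper": -1},
  {"xyz": [0, 0, 0], "turn": [0, -0.5, 0], "gripper": -1},
  {"xyz": [0, 0, 0], "turn": [0, 0, 0], "gripper": -1},
])

```text
time_s: 13.77
position: [0.5913, -0.1718, 0.2949]
tool_rot: [[0.996, -0.085, 0.002], [-0.085, -0.996, -0.004], [0.002, 0.004, -1.0]]
ft_force: [-0.3, 0.1, -3.9]
grip_width: 0.0094
```

```bash
python3 - <<'E'
from plan import *
y=np.radians(-1.3); Rt,_=Rcad(-1.3,0)
C=np.array([.570,.197,.187+.06])
plan(C,Rt); print(np.round(env.observe()['tool_rot'],4))
for n in('top','scene'):
    im,d,W,ci=cloud(n); cv2.imwrite(f'pics/{n}5.png',im[:,:,::-1]); np.savez(n+'5.npz',im=im,W=W)
E
```

```text
t 13.7667 p [ 0.5913 -0.1718  0.2949] grip 0.009414529137187684 F [-0.3338  0.128  -3.9252] shift units (tool) [-1.3192 -9.1447  1.1605]
turn units [ 0.0469 -0.0232 -0.7851] shift in target axes [-0.7406 -9.205   1.1968]
[[ 0.9963 -0.0854  0.0017]
 [-0.0854 -0.9963 -0.0038]
 [ 0.002   0.0037 -1.    ]]
```

View pics/scene5.png

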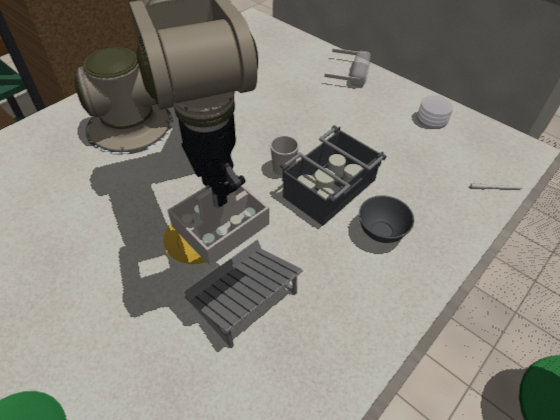

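The scene view shows the caddy held level at about (220,218), the stand empty and both bails flat on the crate. I check the caddy's pose in the hand from the depth.

```bash
cat > cad.py <<'E'
from plan import *
def rim(W,p,R):
    """rim of tray in tool axes (x,-y,-z) about TCP: mean height, tilts, rect"""
    P=W.reshape(-1,3);P=P[np.isfinite(P).all(1)]
    L=(P-p)@np.c_[R[:,0],-R[:,1],-R[:,2]]
    k=(abs(L[:,0])<.07)&(abs(L[:,1])<.08)&(abs(L[:,2]+.037)<.008)&((abs(L[:,0])>.045)|(abs(L[:,1])>.055))
    a=L[k]; A=np.c_[a[:,:2],np.ones(len(a))]
    for _ in range(5):
        s=np.linalg.lstsq(A,a[:,2],rcond=None)[0]; r=abs(A@s-a[:,2])<.004; A,a=A[r],a[r]
    print('rim',len(a),'height',s[2],'tilt x,y rad',s[:2],cv2.minAreaRect(a[:,:2].astype(np.float32)),np.percentile(a,[1,99],axis=0)[:,:2].tolist())
E
python3 - <<'E'
from cad import *
s=env.observe(); R=np.array(s['tool_rot']);p=np.array(s['position'])
for n in('top','scene'): rim(np.load(n+'5.npz')['W'],p,R)
im,d,W,ci=cloud('wrist'); rim(W,p,R)
E
```

```text
rim 375 height -0.036588732294900145 tilt x,y rad [-0.0059  0.0019] ((0.0004633590579032898, 8.730590343475342e-05), (0.13142815232276917, 0.10982829332351685), 89.76535034179688) [[-0.05456344371548618, -0.06443547451385685], [0.05533315229116868, 0.0653071733235418]]
rim 757 height -0.0382653140063522 tilt x,y rad [-0.0014  0.0032] ((-0.00043564289808273315, -0.0001907050609588623), (0.11414993554353714, 0.13128530979156494), 0.34235939383506775) [[-0.05514323579652177, -0.06557588283808806], [0.056127431325575294, 0.06448389189633365]]
rim 7895 height -0.036588702698873064 tilt x,y rad [-0.0029  0.0072] ((-0.00017814338207244873, -0.00015947967767715454), (0.11093582212924957, 0.13027185201644897), 0.0336938314139843) [[-0.05499172161401434, -0.06155057493890689], [0.05471168296304549, 0.0649593480240151]]
```

step_arm([
  {"xyz": [0, 0, 0], "turn": [0, 0, -0.4], "gripper": -1},
  {"xyz": [0, -0.1, 0], "turn": [0.05, -0.02, -0.39], "gripper": -1},
  {"xyz": [-0.05, -0.3, 0], "turn": [0, 0, 0], "gripper": -1},
  {"xyz": [-0.05, -0.6, 0], "turn": [0, 0, 0], "gripper": -1},
  {"xyz": [-0.05, -0.7, 0], "turn": [0, 0, 0], "gripper": -1},
  {"xyz": [-0.05, -0.7, 0], "turn": [0, 0, 0], "gripper": -1},
  {"xyz": [-0.05, -0.7, 0], "turn": [0, 0, 0], "gripper": -1},
  {"xyz": [-0.05, -0.7, 0], "turn": [0, 0, 0], "gripper": -1},
  {"xyz": [-0.05, -0.7, 0], "turn": [0, 0, 0], "gripper": -1},
  {"xyz": [-0.05, -0.7, 0], "turn": [0, 0, 0], "gripper": -1},
  {"xyz": [-0.05, -0.7, 0], "turn": [0, 0, 0], "gripper": -1},
  {"xyz": [-0.05, -0.7, 0], "turn": [0, 0, 0], "gripper": -1},
  {"xyz": [-0.05, -0.7, 0], "turn": [0, 0, 0], "gripper": -1},
  {"xyz": [-0.05, -0.7, 0], "turn": [0, 0, 0], "gripper": -1},
  {"xyz": [-0.05, -0.6, 0], "turn": [0, 0, 0], "gripper": -1},
  {"xyz": [-0.04, -0.3, 0], "turn": [0, 0, 0], "gripper": -1},
  {"xyz": [0, 0, 0], "turn": [0, 0, 0], "gripper": -1},
])

```text
time_s: 15.33
position: [0.5699, 0.1875, 0.2953]
tool_rot: [[1.0, -0.02, 0.002], [-0.02, -1.0, 0.001], [0.002, -0.001, -1.0]]
ft_force: [-0.2, -0.7, -3.7]
grip_width: 0.0091
```

```bash
python3 - <<'E'
from cad import *
Rt,_=Rcad(-1.3,0)
plan([.570,.197,.200],Rt)
E
```

```text
t 15.3333 p [0.5699 0.1875 0.2953] grip 0.009105485229717786 F [-0.1864 -0.6931 -3.688 ] shift units (tool) [-0.0078 -0.2337  2.3828]
turn units [-0.0151 -0.0258  0.0389] shift in target axes [-0.0036 -0.2366  2.3826]
```

Next I centre the caddy and descend to just above the bails.

step_arm([
  {"xyz": [0, -0.12, 0.2], "turn": [-0.01, -0.02, 0.04], "gripper": -1},
  {"xyz": [0, -0.12, 0.4], "turn": [0, 0, 0], "gripper": -1},
  {"xyz": [0, 0, 0.4], "turn": [0, 0, 0], "gripper": -1},
  {"xyz": [0, 0, 0.4], "turn": [0, 0, 0], "gripper": -1},
  {"xyz": [0, 0, 0.4], "turn": [0, 0, 0], "gripper": -1},
  {"xyz": [0, 0, 0.3], "turn": [0, 0, 0], "gripper": -1},
  {"xyz": [0, 0, 0.2], "turn": [0, 0, 0], "gripper": -1},
  {"xyz": [0, 0, 0], "turn": [0, 0, 0], "gripper": -1},
  {"xyz": [0, 0, 0], "turn": [0, 0, 0], "gripper": -1},
])

```text
time_s: 16.08
position: [0.5714, 0.1939, 0.2031]
tool_rot: [[1.0, -0.026, -0.0], [-0.026, -1.0, -0.001], [-0.0, 0.001, -1.0]]
ft_force: [0.4, -0.4, -3.1]
grip_width: 0.0088
```

```bash
python3 - <<'E'
from cad import *
from m import fit_crate
Rt,_=Rcad(-1.3,0)
R,p=plan([.570,.197,.181],Rt)
im,d,W,ci=cloud('scene'); cv2.imwrite('pics/scene6.png',im[90:270,220:460,::-1].repeat(3,0).repeat(3,1)); rim(W,p,R)
P=W.reshape(-1,3);P=P[np.isfinite(P).all(1)]
try: print(fit_crate(P,np.array([.57,.197]),np.radians(-1.3)))
except Exception as e: print(e)
E
```

```text
t 16.0833 p [0.5714 0.1939 0.2031] grip 0.008756271292605616 F [ 0.4402 -0.3533 -3.0812] shift units (tool) [-0.0374 -0.0774  0.5519]
turn units [ 0.0081  0.0025 -0.0458] shift in target axes [-0.0372 -0.0772  0.5519]
rim 455 height -0.038801439622340984 tilt x,y rad [-0.0026  0.0027] ((-0.0009847655892372131, -0.0008158087730407715), (0.13310013711452484, 0.1133878156542778), 89.98986053466797) [[-0.05592307110509748, -0.06691833957095754], [0.05559184608475684, 0.06453380471625197]]
(array([0.571, 0.196]), np.float64(-0.03889303040206368), [(np.float64(0.06270051107195454), np.float64(0.00036536589091430715), 114), (np.float64(-0.06360097381124624), np.float64(0.03155972699826951), 48), (np.float64(0.10219725666630025), np.float64(-0.056517499222822586), 23), (np.float64(-0.10324039717886374), np.float64(-0.004458661570921053), 115)])
```

View pics/scene6.png

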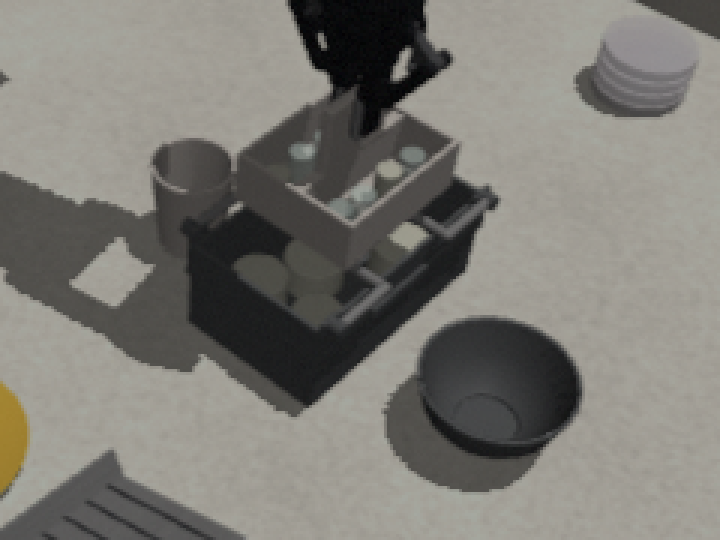

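The crop shows the caddy hovering centred over the crate, its near corner at about (350,225), with both bails lying in. I finish the last centring (3 mm) and lower slowly.

step_arm([
  {"xyz": [-0.03, -0.08, 0], "turn": [0, 0, 0], "gripper": -1},
  {"xyz": [0, 0, 0.08], "turn": [0, 0, -0.04], "gripper": -1},
  {"xyz": [0, 0, 0.08], "turn": [0, 0, 0], "gripper": -1},
  {"xyz": [0, 0, 0.08], "turn": [0, 0, 0], "gripper": -1},
  {"xyz": [0, 0, 0.08], "turn": [0, 0, 0], "gripper": -1},
  {"xyz": [0, 0, 0.06], "turn": [0, 0, 0], "gripper": -1},
  {"xyz": [0, 0, 0.05], "turn": [0, 0, 0], "gripper": -1},
  {"xyz": [0, 0, 0], "turn": [0, 0, 0], "gripper": -1},
  {"xyz": [0, 0, 0], "turn": [0, 0, 0], "gripper": -1},
])

```text
time_s: 16.88
position: [0.5702, 0.1975, 0.1857]
tool_rot: [[1.0, -0.022, -0.0], [-0.022, -1.0, -0.001], [-0.0, 0.001, -1.0]]
ft_force: [-0.3, -0.2, -4.8]
grip_width: 0.0091
```

```bash
python3 - <<'E'
from cad import *
Rt,_=Rcad(-1.3,0)
plan([.570,.197,.181],Rt)
E
```

```text
t 16.8833 p [0.5702 0.1975 0.1857] grip 0.0090734969734316 F [-0.3116 -0.1819 -4.8383] shift units (tool) [-0.0049  0.0136  0.1181]
turn units [0.0076 0.0039 0.0059] shift in target axes [-0.005   0.0137  0.1181]
```

step_arm([
  {"xyz": [0, 0.01, 0.03], "turn": [0, 0, 0], "gripper": -1},
  {"xyz": [0, 0, 0.03], "turn": [0, 0, 0], "gripper": -1},
  {"xyz": [0, 0, 0.03], "turn": [0, 0, 0], "gripper": -1},
  {"xyz": [0, 0, 0], "turn": [0, 0, 0], "gripper": -1},
  {"xyz": [0, 0, 0], "turn": [0, 0, 0], "gripper": -1},
])

```text
time_s: 17.3
position: [0.5702, 0.1972, 0.1821]
tool_rot: [[1.0, -0.022, -0.0], [-0.022, -1.0, -0.001], [-0.0, 0.001, -1.0]]
ft_force: [-0.5, -0.1, -4.0]
grip_width: 0.0091
```

step_arm([
  {"xyz": [0, 0, 0.02], "turn": [0, 0, 0], "gripper": -1},
  {"xyz": [0, 0, 0.01], "turn": [0, 0, 0], "gripper": -1},
  {"xyz": [0, 0, 0], "turn": [0, 0, 0], "gripper": -1},
  {"xyz": [0, 0, 0], "turn": [0, 0, 0], "gripper": -1},
])

```text
time_s: 17.63
position: [0.5702, 0.1972, 0.181]
tool_rot: [[1.0, -0.022, -0.0], [-0.022, -1.0, -0.001], [-0.0, 0.001, -1.0]]
ft_force: [-0.9, -0.1, -3.2]
grip_width: 0.0089
```

step_arm([
  {"xyz": [0, 0, 0.02], "turn": [0, 0, 0], "gripper": -1},
  {"xyz": [0, 0, 0.015], "turn": [0, 0, 0], "gripper": -1},
  {"xyz": [0, 0, 0], "turn": [0, 0, 0], "gripper": -1},
  {"xyz": [0, 0, 0], "turn": [0, 0, 0], "gripper": -1},
])

```text
time_s: 17.97
position: [0.5702, 0.1973, 0.18]
tool_rot: [[1.0, -0.022, 0.001], [-0.022, -1.0, -0.0], [0.001, 0.0, -1.0]]
ft_force: [-2.3, 0.0, 0.8]
grip_width: 0.0089
```

Contact: the load is off the wrist. I release and withdraw straight up.

step_arm([
  {"xyz": [0, 0, 0], "turn": [0, 0, 0], "gripper": -0.6},
  {"xyz": [0, 0, 0], "turn": [0, 0, 0], "gripper": -0.3},
  {"xyz": [0, 0, 0], "turn": [0, 0, 0], "gripper": 0.1},
  {"xyz": [0, 0, 0], "turn": [0, 0, 0], "gripper": 0.1},
  {"xyz": [0, 0, 0], "turn": [0, 0, 0], "gripper": 0.1},
  {"xyz": [0, 0, -0.2], "turn": [0, 0, 0], "gripper": 0.1},
  {"xyz": [0, 0, -0.5], "turn": [0, 0, 0], "gripper": 0.1},
  {"xyz": [0, 0, -0.7], "turn": [0, 0, 0], "gripper": 0.1},
  {"xyz": [0, 0, -0.7], "turn": [0, 0, 0], "gripper": 0.1},
  {"xyz": [0, 0, -0.7], "turn": [0, 0, 0], "gripper": 0.1},
  {"xyz": [0, 0, 0], "turn": [0, 0, 0], "gripper": 0.1},
  {"xyz": [0, 0, 0], "turn": [0, 0, 0], "gripper": 0.1},
])

```text
time_s: 18.97
position: [0.5705, 0.1973, 0.2935]
tool_rot: [[1.0, -0.022, 0.004], [-0.022, -1.0, -0.0], [0.004, -0.0, -1.0]]
ft_force: [-0.6, 0.1, -0.9]
grip_width: 0.0466
```

```bash
python3 - <<'E'
from cad import *
s=env.observe(); print(s['time_s'],s['position'],s['ft_force'],s['grip_width'])
Rt,_=Rcad(-1.3,0)
for n in('wrist','scene','top'):
    im,d,W,ci=cloud(n); rim(W,np.array([.570,.197,.181]),Rt)   # rim expected at z .144 => -.037
    P=W.reshape(-1,3);P=P[np.isfinite(P).all(1)];L=(P-[.57,.197,0])@np.c_[Rt[:,0],-Rt[:,1],-Rt[:,2]]
    for sg in(1,-1):
        # bail side arms, seen beyond the caddy on the outer sides
        a=L[(abs(abs(L[:,0])-.0735)<.005)&(sg*L[:,1]>.045)&(sg*L[:,1]<.09)&(L[:,2]>.08)&(L[:,2]<.13)]
        if len(a)>8: print('  arms',sg,len(a),'z med',np.median(a[:,2]),'slope',np.polyfit(a[:,1],a[:,2],1)[0])
    if n=='scene': cv2.imwrite('pics/scene7.png',im[90:270,220:460,::-1].repeat(3,0).repeat(3,1))
E
```

```text
18.9667 [0.5705 0.1973 0.2935] [-0.5766  0.0527 -0.8671] 0.04662098605964017
rim 3702 height -0.03744033223172126 tilt x,y rad [-0.0011  0.0041] ((-4.748627543449402e-05, 0.0003010854125022888), (0.1104012206196785, 0.12999370694160461), 0.046333763748407364) [[-0.05486226367615918, -0.06396050152096533], [0.05479470027148725, 0.06531081150841593]]
  arms 1 1274 z med 0.09830365236255828 slope 0.002328980030392569
  arms -1 503 z med 0.0981141388429887 slope -0.001361534722544015
rim 450 height -0.03958733146574771 tilt x,y rad [-0.0022  0.0046] ((-0.0002131052315235138, -0.0003417208790779114), (0.11240359395742416, 0.13443143665790558), 0.3606651723384857) [[-0.055759025032074236, -0.06683082174918877], [0.05575688554902365, 0.06518273999814606]]
  arms 1 52 z med 0.09731604613212991 slope -0.01518442738481225
  arms -1 120 z med 0.09683999639886087 slope -0.015056323348123908
rim 344 height -0.03703825978218245 tilt x,y rad [0.0012 0.009 ] ((9.09268856048584e-05, -0.02214222028851509), (0.10872817784547806, 0.0868038535118103), 0.7520250678062439) [[-0.05450563148315376, -0.0648739234981259], [0.05456277071456398, 0.01884716620139531]]
  arms -1 190 z med 0.0981155451950168 slope 0.01984758030089786
```

View pics/scene7.png

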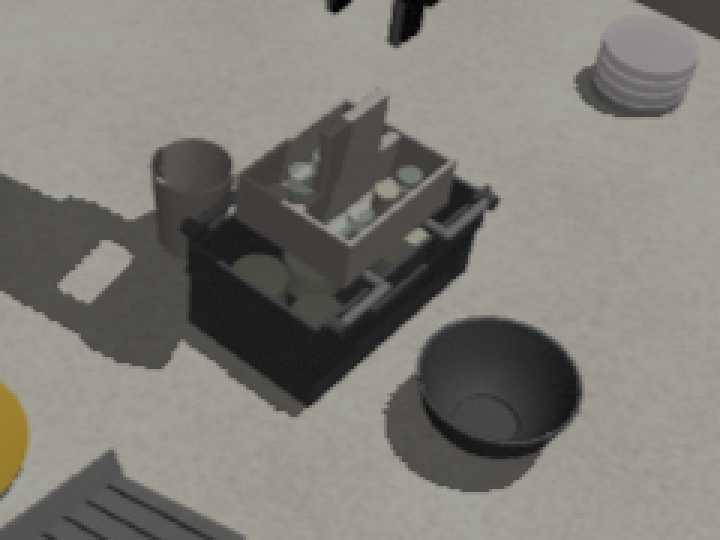

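The crop shows the caddy standing level on the two bails, centred (near corner about (350,275)), with the gripper well clear. The rim is at 0.1436 m against 0.144 m expected, and the centre is within 0.5 mm.

```bash
python3 -c "
from rig import order; print(order.close_job())"
```

```text
the job is handed in; nothing more can be done
None
```

The job is done and handed in at about 19 s of the 72 s allowed; the hand-in reports no verdict. I swung both bails flat by pinching their crossbars. Then I lifted the caddy off the stand by its handle, levelled it, lowered it slowly onto the bails until the load came off the wrist, released it and withdrew straight up.

**Last checks:**
- **Bails:** both lie flat, with the rod tops measured at about 98 mm and crossbars at crate y ±38.5 mm, measured before the caddy went on.
- **Caddy:** by the wrist camera it is centred within 0.5 mm, square to the crate, and tilted less than 0.01 rad. Its rim is at 143.6 mm against 144 mm expected. The gripper is open and about 11 cm above the grip point.
- **Contact force:** the wrist reading changed by only about 5 N at touchdown.
- **Bystanders:** nothing came near the cup, bowl or plate. The cup and bowl look unmoved in the last picture, though I did not measure any of the three again.

**Disagreements between readings:**
- The scene camera reads heights about 2 mm lower than the other two, which is within its calibration.
- The final top view was partly hidden by the arm, so its centring figure along the crate's length (22 mm off) is not usable.
- An early plane fit to the stand board gave a wrong yaw, so I used the handle's direction instead.

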